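Find the shaker's loose platform bolt and hold its cap open

ROBOT

A 6-joint arm with a two-finger parallel gripper is mounted at the origin on the work surface. World frame = base frame: x ahead of the robot, y to its left, z up, the work surface at z = 0. Lengths are in m, angles in rad, forces in N, time in s.
With the tool pointing down it reaches from about 0.325 to 0.9 m from the base axis. Payload 3.5 kg.
Tool frame: the origin (TCP) lies midway between the tips of the shut fingers; the grasp point (between the pads) lies 19 mm behind it; z points along the fingers, y is the line along which they close (so a half turn about z gives the same grasp; the last joint's range is limited). The gripper opens to 85 mm and grips with 20 to 120 N. Pads are 22 mm wide; open, the fingers measure 114 mm over their backs; the gripper's body (76 mm by 85 mm) begins 54 mm behind the grasp point. The pads swing forward as they close: fully open they stand 13 mm farther back than shut.
Start: joints at [-1.256, 0.276, -0.026, 1.268, 0, 1.467], TCP at [0.254, -0.571, 0.231] pointing down, gripper open.
Joint ranges: [-3.12, 3.12], [-0.85, 1.88], [-1.08, 1.24], [-1.95, 2.15], [-1.57, 1.53], [-3.14, 3.14]. Speed limits (rad/s): [2.57, 2.57, 3.14, 3.14, 3.14, 3.14].

INTERFACE

Orientations are given as a unit quaternion [x, y, z, w].
In Python, from rig import bot, vision gives the robot as it stands.
- The arm moves only by the tool servo_tool, never from a script. Its arguments are lists of equal length, an entry for each row: "dr": the turn, a rotation vector about the tool's x, y, z in rad, a list of three; "delta_pos": the shift along the tool's x, y, z in m, a list of three; "fingers": the closure, from 0 (fully open) to 1 (shut). In form: {"dr": [[ax, ay, az], ...], "delta_pos": [[dx, dy, dz], ...], "fingers": [fingers, ...]}. A call has exactly 5 rows; each row is the pose to reach, as a shift and turn from the pose commanded when the call began, along the tool's axes at that moment; what a row does not reach only later rows make up. A row lasts 1/10 s, in which the tool goes at most 50 mm and 8.59 degrees, less where a joint would pass 70% of its speed; a pose out of reach is approached as far as the arm can. A call with a gripper value outside its range is refused whole. The fingers move at their own pace and stop on an object; the grip force is fixed at half the most. Time passes only in rows, so rows that repeat a pose let the fingers close, or fill a call up. It gives the time, the measured TCP pose, the force, the opening and the grip force at its end, in the units of the state.
- bot.read_state(): the state, without advancing time (a new reading comes with each control period).
- vision.get_image(name): name is "side" or "top" or "wrist"; returns a dict with "image" (400x640x3 uint8, red, green, blue), "K" (3x3 intrinsics, pixels), "R" (3x3) and "t" (3): a world point X has camera coordinates R X + t. Camera axes: x right, y down, z forward; pixel columns grow to the right and rows downward; lengths in m; the calibration is good to about 2 mm. A picture is of the moment at which its call begins. There is no depth.
- bot.hand_in(): hands the job in; it is judged then, once.
Trained networks look in a picture, given as the dict that the camera call returned (one of the last four; its "shot" number tells which), for a name from the list of things; names that differ only in an ending like _2 or _b are one class to them, and where a whole thing is asked for, a point or a joint stands for the part that bears it (a point fixed in the world has none). Each returns a list of dicts, best first, with "conf" (0 to 1); they miss things now and then, are a little off and sometimes report something else, mostly with a low value. They report only what shows in the picture. A call takes as long as a camera call.
- vision.boxes_of(picture, name): "point" ([column, row] in pixels, amid what is visible of it).
- vision.mark_of(picture, name): "point" ([column, row] in pixels: a listed point, or the origin of a listed thing).
The state is a dict: "t": time; "q": joint angles; "dq": joint speeds; "effort": joint torques, N m; "ee_pos": TCP position; "eef_rot": TCP orientation; "ft_force": force on the tool from outside, world axes, zero at the start; "ft_torque": the same for the moment, N m; "finger_gap": finger opening in m; "grip_force": force on a finger pad.
Only numpy, scipy, OpenCV 4.12 (cv2) and the standard library are available. Lean on these libraries where they do the work, as an engineer would, in place of code of your own. Each camera call takes 0.05 s, during which the arm holds its last target. There are 200 camera calls.

TASK

Shut the lab shaker down by pressing its three round keys fully, one at a time: the large one, then the medium, then the small. Then tap the three capped platform bolts to find the loose one, the one that sinks, and lift that bolt's hinged cap by its bar, leaving the bolt down and the caps of tight bolts shut. Finish while still holding that cap still, raised at least 45 degrees, with nothing else on the bench pushed about.

Things in the scene. Friction and masses are not known exactly. Their poses are not given: they have to be found in the camera images.
- key_large_top (a point): centre of the top of the large round white key, 36 mm across, in a black collar 48 mm across whose top is 8 mm below the key's top; the three keys stand in a row 55 mm apart, in any order, on the panel at the right end of the shaker (a low white machine 280 x 520 mm, fixed to the bench, its left part an aluminium platform 78 mm above the bench); the key tops are 80 mm above the bench
- key_large (a joint): travel of that key, m: 0 released, 0.006 fully down; a spring that needs about 1 N to start and 4 N fully down brings it back up
- key_medium_top (a point): centre of the top of the medium round white key, 27 mm across, in a black collar 48 mm across whose top is 8 mm below the key's top; the three keys stand in a row 55 mm apart, in any order, on the panel at the right end of the shaker (a low white machine 280 x 520 mm, fixed to the bench, its left part an aluminium platform 78 mm above the bench); the key tops are 80 mm above the bench
- key_medium (a joint): travel of that key, m: 0 released, 0.006 fully down; a spring that needs about 1 N to start and 4 N fully down brings it back up
- key_small_top (a point): centre of the top of the small round white key, 18 mm across, in a black collar 48 mm across whose top is 8 mm below the key's top; the three keys stand in a row 55 mm apart, in any order, on the panel at the right end of the shaker (a low white machine 280 x 520 mm, fixed to the bench, its left part an aluminium platform 78 mm above the bench); the key tops are 80 mm above the bench
- key_small (a joint): travel of that key, m: 0 released, 0.006 fully down; a spring that needs about 1 N to start and 4 N fully down brings it back up
- bolt_1 (a joint): how far bolt 1 has sunk, m: 0 at the start. Any one of the three may be loose; all look alike. Pushed straight down on its shut cap with 4 N or more, the loose one sinks about 8 mm and stays down (an upward pull over some 6 N would draw it up again); a tight one stops within 1 mm
- cap_1_top (a point): centre of the flat round top (38 mm across) of the hinged steel cap on bolt 1; 50 mm above the shaker's platform before tapping. Beneath it a 40 mm flange and a dark steel boss 44 mm across; the bolt centre lies straight below while the cap is shut
- bar_1: lifting bar of that cap: steel rod 10 mm thick, 46 mm long, ends free; origin at its middle, y along it, x towards the hinge, z up while shut. It swings with the cap about the hinge axis, parallel to y, 66 mm along +x and 1 mm along -z. Shut, it lies 45 mm above the platform (37 when sunk), 40 mm from the bolt's centre on the robot's side; a 14 mm wide arm joins its middle to the cap
- cap_1 (a joint): angle of that cap, rad: 0 shut, 1.25 at its stop, the bar rising; it falls shut when let go (the bar weighs about 0.5 N)
- bolt_2 (a joint): how far bolt 2 has sunk, m: 0 at the start. Any one of the three may be loose; all look alike. Pushed straight down on its shut cap with 4 N or more, the loose one sinks about 8 mm and stays down (an upward pull over some 6 N would draw it up again); a tight one stops within 1 mm
- cap_2_top (a point): centre of the flat round top (38 mm across) of the hinged steel cap on bolt 2; 50 mm above the shaker's platform before tapping. Beneath it a 40 mm flange and a dark steel boss 44 mm across; the bolt centre lies straight below while the cap is shut
- bar_2: lifting bar of that cap: steel rod 10 mm thick, 46 mm long, ends free; origin at its middle, y along it, x towards the hinge, z up while shut. It swings with the cap about the hinge axis, parallel to y, 66 mm along +x and 1 mm along -z. Shut, it lies 45 mm above the platform (37 when sunk), 40 mm from the bolt's centre on the robot's side; a 14 mm wide arm joins its middle to the cap
- cap_2 (a joint): angle of that cap, rad: 0 shut, 1.25 at its stop, the bar rising; it falls shut when let go (the bar weighs about 0.5 N)
- bolt_3 (a joint): how far bolt 3 has sunk, m: 0 at the start. Any one of the three may be loose; all look alike. Pushed straight down on its shut cap with 4 N or more, the loose one sinks about 8 mm and stays down (an upward pull over some 6 N would draw it up again); a tight one stops within 1 mm
- cap_3_top (a point): centre of the flat round top (38 mm across) of the hinged steel cap on bolt 3; 50 mm above the shaker's platform before tapping. Beneath it a 40 mm flange and a dark steel boss 44 mm across; the bolt centre lies straight below while the cap is shut
- bar_3: lifting bar of that cap: steel rod 10 mm thick, 46 mm long, ends free; origin at its middle, y along it, x towards the hinge, z up while shut. It swings with the cap about the hinge axis, parallel to y, 66 mm along +x and 1 mm along -z. Shut, it lies 45 mm above the platform (37 when sunk), 40 mm from the bolt's centre on the robot's side; a 14 mm wide arm joins its middle to the cap
- cap_3 (a joint): angle of that cap, rad: 0 shut, 1.25 at its stop, the bar rising; it falls shut when let go (the bar weighs about 0.5 N)
- flask: conical glass flask, 68 mm across, 100 mm high, on the shaker's platform; a bystander, origin at the centre of its underside
- dish: clear dish 54 mm across, 15 mm high, on the shaker's platform; a bystander, origin at the centre of its underside
- beaker: glass beaker 70 mm across, 90 mm high, left of the shaker; a bystander, origin at the centre of its underside
- bottle: amber bottle 66 mm across, 160 mm high, right of the shaker; a bystander, origin at the centre of its underside
- jar: white jar with a red lid, 60 mm across, 70 mm high, in front of the shaker on the right; a bystander, origin at the centre of its underside
- slide_box: wooden slide box 75 x 100 x 32 mm, in front of the shaker on the left; a bystander, origin at the centre of its underside

How it is judged:
On the way, in this order (a step that is already met when the one before it is completed fails the run):
1. the large key is pressed down, the other two released (value of joint key_large above 0.0045 m and value of joint each of key_medium, key_small below 0.002 m), for 0.05 s.
2. the medium key is pressed down, the other two released (value of joint key_medium above 0.0045 m and value of joint each of key_large, key_small below 0.002 m), for 0.05 s.
3. the small key is pressed down, the other two released (value of joint key_small above 0.0045 m and value of joint each of key_large, key_medium below 0.002 m), for 0.05 s.
4. the keys released, the loose bolt is tapped down at least 6 mm with all caps shut (value of joint each of key_large, key_medium, key_small below 0.002 m and value of joint each of cap_1, cap_2, cap_3 below 0.15 rad and value of joint any of bolt_1, bolt_2, bolt_3 above 0.006 m), for 0.1 s.
At the end, for the whole second after the job is handed in: the loose bolt is still sunk (3 mm or more), its cap stands still at 0.75 rad or more with the fingers bearing on its bar, the other two caps are shut (under 0.15 rad) and all keys are released (value of joint each of key_large, key_medium, key_small below 0.002 m and ((value of joint bolt_1 above 0.003 m and value of joint cap_1 above 0.75 rad and velocity of joint cap_1 between -0.1 and 0.1 rad/s and contact force between the fingers and bar_1 above 0.05 N and value of joint each of cap_2, cap_3 below 0.15 rad) or (value of joint bolt_2 above 0.003 m and value of joint cap_2 above 0.75 rad and velocity of joint cap_2 between -0.1 and 0.1 rad/s and contact force between the fingers and bar_2 above 0.05 N and value of joint each of cap_1, cap_3 below 0.15 rad) or (value of joint bolt_3 above 0.003 m and value of joint cap_3 above 0.75 rad and velocity of joint cap_3 between -0.1 and 0.1 rad/s and contact force between the fingers and bar_3 above 0.05 N and value of joint each of cap_1, cap_2 below 0.15 rad))); the arm keeps its last pose, push and grip.
It fails at once if the cap of a bolt that has not sunk is lifted (over 0.35 rad) ((value of joint cap_1 above 0.35 rad and value of joint bolt_1 below 0.0015 m) or (value of joint cap_2 above 0.35 rad and value of joint bolt_2 below 0.0015 m) or (value of joint cap_3 above 0.35 rad and value of joint bolt_3 below 0.0015 m)).
It fails at once if two keys are down at once (value of joint each of key_large, key_medium above 0.003 m or value of joint each of key_large, key_small above 0.003 m or value of joint each of key_medium, key_small above 0.003 m).
It fails at once if a bystander is pushed more than 30 mm (distance of any of flask, dish, beaker, bottle, jar, slide_box from where it was at the start of the episode above 0.03 m).
It also fails if it takes over 56 s, if anything falls off the work surface, if the arm or the gripper's body presses on something with over 40 N, if the wrist force passes 120 N, or if a joint passes its speed limit or range.

## Working session

There is one attempt and no reset: what is moved stays moved. The work goes in short steps, Python scripts to look and compute and a tool call to move; the robot and the scene stay as the last step left them, time stands still between calls to the robot, and variables do not carry over. Pictures are saved under pics/ and viewed, at most 10 in all, crops included, and the job is handed in when it is done.

Besides the shell and the picture viewer there is one more tool, called as name(argument=value, ...) on one line, values as JSON. servo_tool: Moves the arm, as the interface text tells. Its arguments: {"type":"object","properties":{"dr":{"type":"array"},"delta_pos":{"type":"array"},"fingers":{"type":"array"}},"required":["dr","delta_pos","fingers"]}

```bash
mkdir -p pics; cat > h.py <<'E'
import numpy as np, cv2
from rig import bot, vision
from scipy.spatial.transform import Rotation as Ro
def ray(p,uv):
    K,R,t=map(np.array,(p["K"],p["R"],p["t"]))
    d=R.T@np.linalg.solve(K,[uv[0],uv[1],1]); return -R.T@t,d
def atz(p,uv,z):
    c,d=ray(p,uv); return (c+d*(z-c[2])/d[2])
def tri(obs):
    A=np.zeros((3,3));b=np.zeros(3)
    for p,uv in obs:
        c,d=ray(p,uv);d/=np.linalg.norm(d);M=np.eye(3)-np.outer(d,d);A+=M;b+=M@c
    return np.linalg.solve(A,b)
def save(p,n): cv2.imwrite("pics/%s.png"%n,cv2.cvtColor(p["image"],cv2.COLOR_RGB2BGR))
def tool(world):  # world target -> shift in tool axes
    s=bot.read_state(); return Ro.from_quat(s["eef_rot"]).inv().apply(np.array(world)-s["ee_pos"])
E
cat > a.py <<'E'
from h import *
np.set_printoptions(precision=4,suppress=True)
s=bot.read_state(); print(s["t"],s["ee_pos"],Ro.from_quat(s["eef_rot"]).as_matrix(),s["ft_force"])
P={n:vision.get_image(n) for n in("top","side")}
Z=dict(key_large_top=.08,key_medium_top=.08,key_small_top=.08,cap_1_top=.128,bar_1=.123,flask=.078,dish=.078,beaker=0,bottle=0,jar=0,slide_box=0)
for n,p in P.items():
    save(p,n)
    print(n,"cam",ray(p,(320,200))[0])
    for k,z in Z.items():
        for r in vision.mark_of(p,k)[:4]:
            if r["conf"]>.2: print(n,k,round(r["conf"],2),np.round(r["point"],1),atz(p,r["point"],z))
E
python3 a.py
```

```text
0.0 [ 0.2533 -0.5705  0.2301] [[ 0.914   0.4057 -0.0007]
 [ 0.4057 -0.914   0.0021]
 [ 0.0003 -0.0022 -1.    ]] [-0.5142 -1.3627 -0.3189]
top cam [ 0.2728 -0.006   1.2876]
top key_large_top 0.69 [229.8 254.7] [0.2522 0.2697 0.08  ]
top key_large_top 0.45 [375.8 188.2] [ 0.4801 -0.2041  0.08  ]
top key_medium_top 0.55 [374.5 174.4] [ 0.5269 -0.1999  0.08  ]
top key_medium_top 0.41 [375.1 154.3] [ 0.596 -0.202  0.08 ]
top key_small_top 0.6 [378.1 155.6] [ 0.5917 -0.2121  0.08  ]
top cap_1_top 0.74 [292.4 148.7] [0.596  0.0739 0.128 ]
top bar_1 0.6 [323.9 185.7] [ 0.4775 -0.0302  0.123 ]
top bar_1 0.38 [259.8 189.7] [0.4603 0.1746 0.123 ]
top flask 0.69 [326.2 142.2] [ 0.6351 -0.0364  0.078 ]
top flask 0.45 [292.7 164.2] [0.5565 0.0748 0.078 ]
top flask 0.36 [256.5 189.3] [0.4686 0.1926 0.078 ]
top dish 0.73 [184.9 183.3] [0.484  0.4309 0.078 ]
top dish 0.71 [254.  140.8] [0.6346 0.2079 0.078 ]
top beaker 0.71 [184.6 184. ] [0.4951 0.46   0.    ]
top bottle 0.55 [445.4 163.3] [ 0.5897 -0.4678  0.    ]
top bottle 0.45 [322.1 173. ] [ 0.5449 -0.0256  0.    ]
top bottle 0.39 [376.2 155.4] 
[... 490 characters left out ...]
 0.55 [381. 260.] [ 0.5941 -0.2072  0.08  ]
side cap_1_top 0.7 [370.1 172.4] [0.5834 0.0736 0.128 ]
side bar_1 0.52 [333.  200.7] [ 0.4681 -0.0325  0.123 ]
side bar_1 0.5 [358.5 172.4] [0.5491 0.0784 0.123 ]
side bar_1 0.43 [326.1 150. ] [0.4535 0.1753 0.123 ]
side flask 0.98 [384.5 210.5] [ 0.6217 -0.0335  0.078 ]
side dish 0.47 [378.7 147.1] [0.6299 0.2346 0.078 ]
side beaker 0.86 [332.3 119.1] [0.4867 0.4654 0.    ]
side beaker 0.35 [380.5 259.8] [ 0.6065 -0.1548  0.    ]
side bottle 0.39 [380.3 257.8] [ 0.6066 -0.1479  0.    ]
side jar 0.72 [332.1 202.9] [0.4726 0.0609 0.    ]
side slide_box 0.8 [266.9 151.1] [0.2528 0.2967 0.    ]
side slide_box 0.23 [344.9 196.2] [0.5149 0.0887 0.    ]
```

```bash
python3 -c "
import cv2
a=cv2.imread('pics/top.png')[110:270,170:470];b=cv2.imread('pics/side.png')[100:300,230:480]
cv2.imwrite('pics/c.png',cv2.resize(a,None,fx=2.66,fy=2.66,interpolation=2));cv2.imwrite('pics/d.png',cv2.resize(b,None,fx=3,fy=3,interpolation=2))"
```

```text
(no output)
```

View pics/c.png

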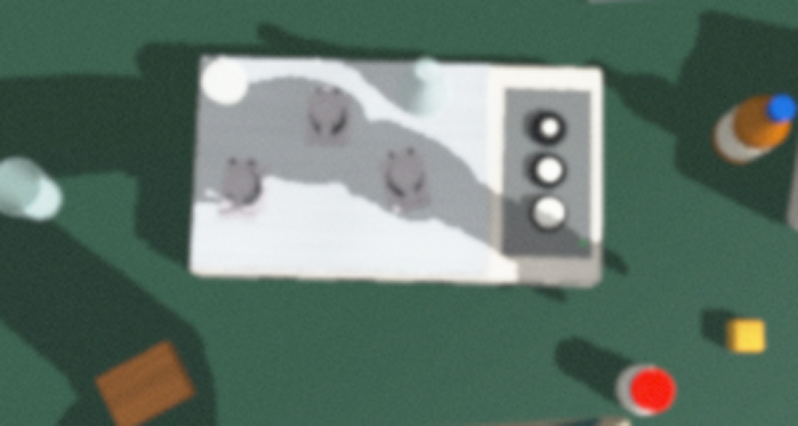

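View pics/d.png

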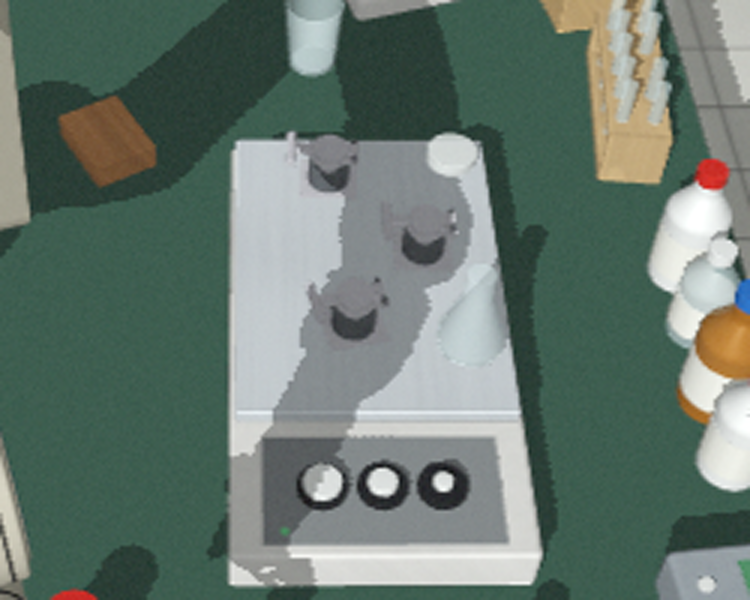

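Top view: the keys are at about (376,190) large, (376,174) medium and (376,158) small. The caps are at about (260,180), (293,154) and (322,177). In the side view the keys run left to right as large, medium, small, and the bars face the robot. I'll refine the positions and move.

```bash
python3 - <<'E'
from h import *
np.set_printoptions(precision=4,suppress=True)
P={n:vision.get_image(n) for n in("top","side")}
M=dict(L=((376,189.7),(337.7,261),.08),M=((376,173.9),(357.3,261),.08),S=((376.4,157.7),(377.7,260.7),.08),
A=((260.2,179.5),(341,150.7),.128),B=((292.9,154.4),(371.7,174),.128),C=((321.9,176.9),(348.7,199),.128))
for k,(a,b,z) in M.items(): print(k,atz(P["top"],a,z),atz(P["side"],b,z),tri([(P["top"],a),(P["side"],b)]))
print(Ro.from_matrix(Ro.from_quat(bot.read_state()["eef_rot"]).as_matrix()).as_euler('ZYX'))
print(tool([.47,-.204,.15]))
E
```

```text
L [ 0.4751 -0.2048  0.08  ] [ 0.4763 -0.2094  0.08  ] [ 0.4764 -0.2057  0.0742]
M [ 0.5287 -0.2049  0.08  ] [ 0.5294 -0.2098  0.08  ] [ 0.5301 -0.2059  0.0739]
S [ 0.5843 -0.2064  0.08  ] [ 0.5849 -0.2094  0.08  ] [ 0.5854 -0.207   0.0762]
A [0.4925 0.1739 0.128 ] [0.4999 0.1669 0.128 ] [0.4976 0.1759 0.1183]
B [0.5771 0.0718 0.128 ] [0.5877 0.067  0.128 ] [0.5842 0.0729 0.1199]
C [ 0.5051 -0.0232  0.128 ] [ 0.5131 -0.0306  0.128 ] [ 0.5107 -0.023   0.1178]
[ 0.4178 -0.     -3.1415]
[ 0.3468 -0.2478  0.0813]
```

servo_tool(dr=[[0,0,0.14],[0,0,0.28],[0,0,0.418],[0,0,0.418],[0,0,0.418]], delta_pos=[[0.037,-0.026,0],[0.074,-0.051,0],[0.111,-0.077,0],[0.148,-0.102,0.01],[0.185,-0.128,0.02]], fingers=[1,1,1,1,1])

```text
t: 1.8
ee_pos: [0.3717, -0.3781, 0.2117]
eef_rot: [1.0, -0.0, 0.001, 0.001]
ft_force: [0.3, -0.8, -0.4]
finger_gap: 0.0124
grip_force: 0.0
```

```bash
python3 -c "
from h import *
s=bot.read_state();print(s['t'],s['ee_pos'],Ro.from_quat(s['eef_rot']).as_euler('ZYX'),tool([.476,-.207,.13]))"
```

```text
1.8 [ 0.37172235 -0.37813397  0.21168742] [-8.01681521e-04 -1.26524597e-03  3.14021889e+00] [ 0.10403699 -0.17132975  0.08158383]
```

servo_tool(dr=[[0,0,0],[0,0,0],[0,0,0],[0,0,0],[0,0,0]], delta_pos=[[0.026,-0.042,0.01],[0.052,-0.085,0.025],[0.078,-0.128,0.045],[0.104,-0.171,0.06],[0.104,-0.171,0.07]], fingers=[1,1,1,1,1])

```text
t: 2.3
ee_pos: [0.4762, -0.2043, 0.1406]
eef_rot: [1.0, 0.003, 0.0, -0.001]
ft_force: [-1.2, 0.0, -0.2]
finger_gap: 0.0003
grip_force: 0.0
```

```bash
python3 - <<'E'
from h import *
np.set_printoptions(precision=4,suppress=True)
p=vision.get_image("wrist");save(p,"w1");s=bot.read_state();print(s["t"],s["ee_pos"],s["ft_force"],s["finger_gap"],ray(p,(320,200))[0])
for k in("key_large_top","key_medium_top","key_small_top"):
    for r in vision.mark_of(p,k)[:3]: print(k,round(r["conf"],2),r["point"],atz(p,r["point"],.08))
E
```

```text
2.35 [ 0.4746 -0.2044  0.1385] [ 0.4427 -0.0432 -2.4957] 0.0002273401698458628 [ 0.547  -0.2048  0.2825]
key_large_top 0.58 [323.6, 214.3] [ 0.4753 -0.2059  0.08  ]
key_large_top 0.35 [18.4, 241.5] [0.4534 0.0136 0.08  ]
key_medium_top 0.61 [322.8, 132.4] [ 0.5317 -0.205   0.08  ]
key_small_top 0.77 [325.0, 39.5] [ 0.5864 -0.206   0.08  ]
```

View pics/w1.png

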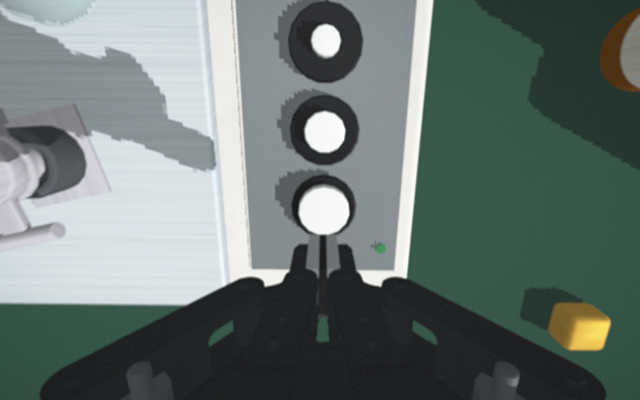

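servo_tool(dr=[[0,0,0],[0,0,0],[0,0,0],[0,0,0],[0,0,0]], delta_pos=[[0.001,0.002,0.03],[0.001,0.002,0.05],[0.001,0.002,0.059],[0.001,0.002,0.065],[0.001,0.002,0.066]], fingers=[1,1,1,1,1])

```text
t: 3.0
ee_pos: [0.4755, -0.2115, 0.0758]
eef_rot: [1.0, -0.001, -0.0, 0.001]
ft_force: [-2.6, 0.0, 2.7]
finger_gap: -0.0002
grip_force: 1.5
```

servo_tool(dr=[[0,0,0],[0,0,0],[0,0,0],[0,0,0],[0,0,0]], delta_pos=[[0,-0.003,0.002],[0,-0.003,0.003],[0,-0.003,0.004],[0,-0.003,0.004],[0,-0.003,0.004]], fingers=[1,1,1,1,1])

```text
t: 3.5
ee_pos: [0.4772, -0.2084, 0.0739]
eef_rot: [1.0, -0.0, 0.001, 0.002]
ft_force: [-3.5, -1.2, 11.4]
finger_gap: -0.0
grip_force: 5.7
```

servo_tool(dr=[[0,0,0],[0,0,0],[0,0,0],[0,0,0],[0,0,0]], delta_pos=[[0,0,-0.03],[0.028,0,-0.03],[0.055,0,-0.03],[0.055,0,-0.02],[0.055,0,-0.016]], fingers=[1,1,1,1,1])

```text
t: 4.0
ee_pos: [0.5305, -0.2064, 0.0865]
eef_rot: [1.0, 0.0, -0.001, -0.001]
ft_force: [-0.8, -0.1, 0.4]
finger_gap: 0.0001
grip_force: 0.0
```

servo_tool(dr=[[0,0,0],[0,0,0],[0,0,0],[0,0,0],[0,0,0]], delta_pos=[[0,0,0.006],[0,0,0.011],[0,0,0.015],[0,0,0.016],[0,0,0.016]], fingers=[1,1,1,1,1])

```text
t: 4.5
ee_pos: [0.5296, -0.2066, 0.0738]
eef_rot: [1.0, -0.0, -0.001, -0.001]
ft_force: [-6.9, 3.3, 18.1]
finger_gap: -0.0001
grip_force: 9.2
```

servo_tool(dr=[[0,0,0],[0,0,0],[0,0,0],[0,0,0],[0,0,0]], delta_pos=[[0,0,-0.03],[0.028,0,-0.03],[0.055,0,-0.03],[0.055,0,-0.02],[0.055,0,-0.016]], fingers=[1,1,1,1,1])

```text
t: 5.0
ee_pos: [0.5846, -0.2068, 0.0858]
eef_rot: [1.0, -0.0, -0.001, -0.0]
ft_force: [-1.3, 0.4, -1.2]
finger_gap: -0.0006
grip_force: 0.0
```

servo_tool(dr=[[0,0,0],[0,0,0],[0,0,0],[0,0,0],[0,0,0]], delta_pos=[[0,0,0.006],[0,0,0.011],[0,0,0.015],[0,0,0.016],[0,0,0.016]], fingers=[1,1,1,1,1])

```text
t: 5.5
ee_pos: [0.5841, -0.2069, 0.0738]
eef_rot: [1.0, -0.0, -0.001, -0.0]
ft_force: [-6.6, 2.6, 16.7]
finger_gap: -0.0001
grip_force: 8.4
```

servo_tool(dr=[[0,0,0],[0,0,0],[0,0,0],[0,0,0],[0,0,0]], delta_pos=[[0,0,-0.045],[-0.03,-0.01,-0.08],[-0.06,-0.04,-0.11],[-0.09,-0.08,-0.13],[-0.12,-0.12,-0.148]], fingers=[1,1,1,1,1])

```text
t: 6.0
ee_pos: [0.4696, -0.0933, 0.2173]
eef_rot: [1.0, -0.001, 0.001, 0.0]
ft_force: [-0.6, 0.2, 0.8]
finger_gap: -0.0002
grip_force: 0.0
```

servo_tool(dr=[[0,0,0],[0,0,0],[0,0,0],[0,0,0],[0,0,0]], delta_pos=[[0,-0.045,0],[0,-0.09,0],[0,-0.12,0],[0,-0.12,0],[0,-0.12,0]], fingers=[1,1,1,1,1])

```text
t: 6.5
ee_pos: [0.4702, 0.0264, 0.216]
eef_rot: [1.0, 0.001, -0.0, 0.0]
ft_force: [0.7, 0.5, 0.2]
finger_gap: -0.0004
grip_force: 0.0
```

```bash
cat > w.py <<'E'
from h import *
import sys
np.set_printoptions(precision=4,suppress=True)
p=vision.get_image("wrist");save(p,sys.argv[1]);s=bot.read_state();print(s["t"],s["ee_pos"],s["ft_force"],s["finger_gap"],ray(p,(320,200))[0])
for k,z in(("cap_1_top",.128),("bar_1",.123)):
    for r in vision.mark_of(p,k)[:4]: print(k,round(r["conf"],2),r["point"],atz(p,r["point"],z),atz(p,r["point"],z-.008))
E
python3 w.py w2
```

```text
6.55 [0.4705 0.0257 0.216 ] [ 0.9679 -0.5807  0.4645] -0.00022025849077658775 [0.5412 0.0259 0.3578]
cap_1_top 0.68 [254.2, 31.1] [0.5909 0.0718 0.128 ] [0.5926 0.0734 0.12  ]
bar_1 0.8 [395.2, 198.3] [ 0.4716 -0.0328  0.123 ] [ 0.4692 -0.0348  0.115 ]
bar_1 0.79 [257.0, 91.3] [0.5525 0.0731 0.123 ] [0.5529 0.0747 0.115 ]
bar_1 0.68 [137.4, 216.4] [0.456  0.1759 0.123 ] [0.4531 0.181  0.115 ]
bar_1 0.25 [582.0, 120.5] [ 0.5323 -0.1682  0.123 ] [ 0.532  -0.1749  0.115 ]
```

View pics/w2.png

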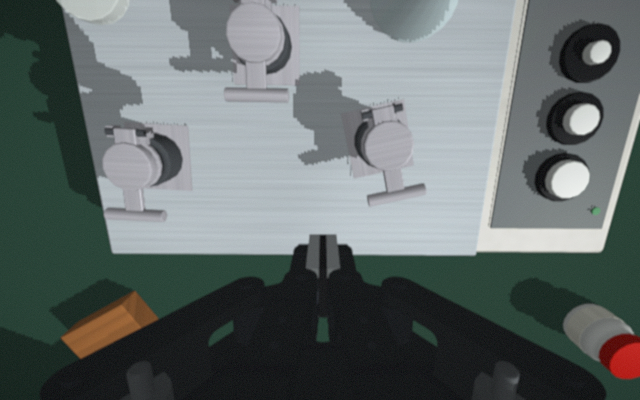

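The wrist view shows cap centres at about A (131,165), B (256,33) and C (385,145). The bars sit below them, with C's tilted from (369,202) to (425,187).

```bash
python3 - <<'E'
from h import *
np.set_printoptions(precision=4,suppress=True)
p=vision.get_image("wrist")
for n,uv,z in(("A",(131,165),.128),("B",(256,33),.128),("C",(385,145),.128),("Al",(105,213),.123),("Ar",(166,216),.123),("Bl",(225,95),.123),("Br",(289,96),.123),("Cl",(369,202),.123),("Cr",(425,187),.123)): print(n,atz(p,uv,z))
print(bot.read_state()["ee_pos"])
E
```

```text
A [0.5    0.1695 0.128 ]
B [0.5903 0.0691 0.128 ]
C [ 0.5148 -0.0225  0.128 ]
Al [0.4598 0.2005 0.123 ]
Ar [0.4572 0.1515 0.123 ]
Bl [0.5506 0.0952 0.123 ]
Br [0.5499 0.0485 0.123 ]
Cl [ 0.4688 -0.0132  0.123 ]
Cr [ 0.4811 -0.0571  0.123 ]
[0.4708 0.0251 0.2161]
```

servo_tool(dr=[[0,0,0],[0,0,0],[0,0,0],[0,0,0],[0,0,0]], delta_pos=[[0.02,0.025,0.02],[0.043,0.049,0.05],[0.043,0.049,0.07],[0.043,0.049,0.08],[0.043,0.049,0.081]], fingers=[1,1,1,1,1])

```text
t: 7.2
ee_pos: [0.5122, -0.0233, 0.1336]
eef_rot: [1.0, -0.001, -0.002, -0.0]
ft_force: [0.8, 0.4, 0.0]
finger_gap: 0.0001
grip_force: 0.0
```

servo_tool(dr=[[0,0,0],[0,0,0],[0,0,0],[0,0,0],[0,0,0]], delta_pos=[[0,0,0.004],[0,0,0.007],[0,0,0.009],[0,0,0.01],[0,0,0.011]], fingers=[1,1,1,1,1])

```text
t: 7.7
ee_pos: [0.5145, -0.0228, 0.1274]
eef_rot: [1.0, 0.0, 0.001, 0.0]
ft_force: [-5.5, 0.5, 18.3]
finger_gap: -0.0
grip_force: 9.6
```

servo_tool(dr=[[0,0,0],[0,0,0],[0,0,0],[0,0,0],[0,0,0]], delta_pos=[[0,-0.01,-0.03],[0.025,-0.045,-0.03],[0.055,-0.08,-0.03],[0.075,-0.095,-0.02],[0.075,-0.095,-0.011]], fingers=[1,1,1,1,1])

```text
t: 8.2
ee_pos: [0.5924, 0.0704, 0.1364]
eef_rot: [1.0, 0.005, 0.003, -0.002]
ft_force: [-0.8, -0.5, 0.2]
finger_gap: 0.0002
grip_force: 0.0
```

servo_tool(dr=[[0,0,0],[0,0,0],[0,0,0],[0,0,0],[0,0,0]], delta_pos=[[0,0,0.004],[0,0,0.007],[0,0,0.009],[0,0,0.01],[0,0,0.011]], fingers=[1,1,1,1,1])

```text
t: 8.7
ee_pos: [0.5876, 0.068, 0.1274]
eef_rot: [1.0, 0.003, -0.0, -0.002]
ft_force: [-7.9, 0.7, 19.7]
finger_gap: 0.0002
grip_force: 9.6
```

servo_tool(dr=[[0,0,0],[0,0,0],[0,0,0],[0,0,0],[0,0,0]], delta_pos=[[0,-0.01,-0.03],[-0.03,-0.04,-0.03],[-0.06,-0.07,-0.03],[-0.09,-0.101,-0.02],[-0.09,-0.101,-0.011]], fingers=[1,1,1,1,1])

```text
t: 9.2
ee_pos: [0.5028, 0.1095, 0.139]
eef_rot: [0.999, 0.034, -0.001, -0.018]
ft_force: [0.2, -0.4, 0.6]
finger_gap: -0.0001
grip_force: 0.0
```

servo_tool(dr=[[0,0,0],[0,0,0],[0,0,0],[0,0,0],[0,0,0]], delta_pos=[[0,0,0.004],[0,0,0.007],[0,0,0.011],[0,0,0.014],[0,0,0.017]], fingers=[1,1,1,1,1])

```text
t: 9.7
ee_pos: [0.5056, 0.1102, 0.1214]
eef_rot: [0.999, 0.034, -0.001, -0.018]
ft_force: [0.2, 0.4, -0.4]
finger_gap: -0.0002
grip_force: 0.0
```

The move stopped short (y = 0.110, tilted), which suggests a joint limit. I'll check.

```bash
python3 -c "
from h import *
s=bot.read_state();print(s['t'],s['q'],s['ee_pos'],s['eef_rot'],Ro.from_quat(s['eef_rot']).as_matrix(),s['ft_force'])"
```

```text
9.7 [ 0.06878016  0.17163615 -0.4053659   0.99458597  0.03658572  3.14142322] [0.50557743 0.11015813 0.12137461] [ 0.99923876  0.03445496 -0.00102293 -0.0182675 ] [[ 9.97623619e-01  6.88200859e-02 -3.30311720e-03]
 [ 6.88948315e-02 -9.96958308e-01  3.64367028e-02]
 [-7.85493112e-04 -3.65776831e-02 -9.99330504e-01]] [ 0.23884829  0.38867692 -0.37338315]
```

servo_tool(dr=[[0,0,-0.14],[0,0,-0.28],[0,0,-0.42],[0,0,-0.56],[0,0,-0.7]], delta_pos=[[0,0,-0.04],[0,0,-0.07],[0,0,-0.09],[0,0,-0.09],[0,0,-0.09]], fingers=[1,1,1,1,1])

```text
t: 10.2
ee_pos: [0.5065, 0.107, 0.2128]
eef_rot: [0.926, 0.378, 0.007, -0.017]
ft_force: [-0.9, 1.2, 0.1]
finger_gap: -0.0004
grip_force: 0.0
```

servo_tool(dr=[[0,0,-0.14],[0,0,-0.28],[0,0,-0.42],[0,0,-0.56],[0,0,-0.7]], delta_pos=[[0,0,0],[0,0,0],[0,0,0],[0,0,0],[0,0,0]], fingers=[1,1,1,1,1])

```text
t: 10.7
ee_pos: [0.5055, 0.107, 0.2115]
eef_rot: [0.74, 0.672, 0.011, -0.015]
ft_force: [-1.0, -0.3, -0.0]
finger_gap: -0.0002
grip_force: 0.0
```

servo_tool(dr=[[0,0,-0.14],[0,0,-0.28],[0,0,-0.42],[0,0,-0.56],[0,0,-0.7]], delta_pos=[[0,0,0],[0,0,0],[0,0,0],[0,0,0],[0,0,0]], fingers=[1,1,1,1,1])

```text
t: 11.2
ee_pos: [0.5056, 0.107, 0.2115]
eef_rot: [0.465, 0.885, 0.015, -0.01]
ft_force: [0.6, 0.2, 0.4]
finger_gap: 0.0003
grip_force: 0.0
```

servo_tool(dr=[[0,0,-0.14],[0,0,-0.28],[0,0,-0.42],[0,0,-0.56],[0,0,-0.7]], delta_pos=[[0,0,0],[0,0,0],[0,0,0],[0,0,0],[0,0,0]], fingers=[1,1,1,1,1])

```text
t: 11.7
ee_pos: [0.5055, 0.107, 0.2114]
eef_rot: [0.133, 0.991, 0.018, -0.004]
ft_force: [0.1, 0.4, 0.5]
finger_gap: -0.0001
grip_force: 0.0
```

```bash
cat > t.py <<'E'
from h import *
import sys
np.set_printoptions(precision=4,suppress=True)
# args: x y z yaw tilt ; tool z axis in the world after tilt about bar axis
x,y,z,yaw,tilt=map(float,sys.argv[1:6])
s=bot.read_state();R=Ro.from_quat(s["eef_rot"])
T=Ro.from_euler('Z',yaw)*Ro.from_euler('Y',tilt)*Ro.from_euler('Z',np.pi)*Ro.from_euler('X',np.pi) # tool x = -bar x, y along the bar
print(s["t"],"pos",s["ee_pos"],"q",s["q"],"F",s["ft_force"],"gap",s["finger_gap"])
print("delta",R.inv().apply(np.array([x,y,z])-s["ee_pos"]),"dr",(R.inv()*T).as_rotvec())
E
python3 t.py .499 .171 .135 -.1 0
```

```text
11.7 pos [0.5055 0.107  0.2114] q [ 0.0626  0.0952 -0.2899  1.1868  0.0366  0.3293] F [0.1352 0.4016 0.5358] gap -6.323976181447177e-05
delta [0.0222 0.0574 0.0787] dr [ 0.0352 -0.0101 -0.1667]
```

servo_tool(dr=[[0.018,-0.005,-0.083],[0.035,-0.01,-0.167],[0.035,-0.01,-0.167],[0.035,-0.01,-0.167],[0.035,-0.01,-0.167]], delta_pos=[[0.01,0.03,0.02],[0.022,0.057,0.045],[0.022,0.057,0.065],[0.022,0.057,0.075],[0.022,0.057,0.078]], fingers=[1,1,1,1,1])

```text
t: 12.2
ee_pos: [0.4983, 0.1704, 0.1345]
eef_rot: [0.053, 0.999, -0.0, -0.001]
ft_force: [-1.4, 1.2, -0.5]
finger_gap: -0.0001
grip_force: 0.0
```

```bash
python3 t.py .499 .171 .135 -.1 0; python3 w.py w3
```

```text
12.2 pos [0.4983 0.1704 0.1345] q [ 0.2066  0.1777 -0.3664  1.0294  0.0002  0.312 ] F [-1.377   1.1918 -0.5128] gap -7.924219804154188e-05
delta [-0.0007  0.0007 -0.0005] dr [-0.0007 -0.0027 -0.0054]
12.25 [0.4987 0.1702 0.135 ] [-0.0675 -0.1932 -0.1201] -0.0005646222793697455 [0.4294 0.1772 0.2765]
bar_1 0.65 [331.8, 165.3] [0.4576 0.1787 0.123 ] [0.459  0.1788 0.115 ]
```

View pics/w3.png

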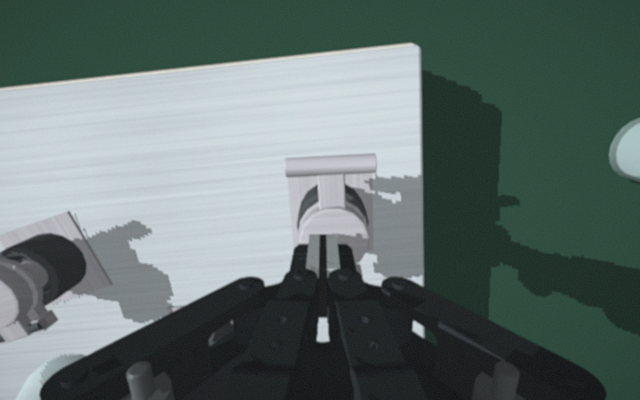

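The bar runs from (287,166) to (376,160) and the shut fingers are over the cap. Tapping.

servo_tool(dr=[[0,0,0],[0,0,0],[0,0,0],[0,0,0],[0,0,0]], delta_pos=[[0,0.003,0.005],[0,0.003,0.009],[0,0.003,0.013],[0,0.003,0.016],[0,0.003,0.018]], fingers=[1,1,1,1,1])

```text
t: 12.85
ee_pos: [0.5005, 0.1738, 0.1194]
eef_rot: [0.053, 0.999, 0.0, 0.001]
ft_force: [-2.8, -1.2, 18.7]
finger_gap: 0.0003
grip_force: 9.5
```

```bash
python3 - <<'E'
from h import *
p=vision.get_image("wrist");save(p,"w4");print(bot.read_state()["ee_pos"],bot.read_state()["ft_force"])
E
```

```text
[0.50047671 0.17374378 0.11956607] [-1.30086682 -0.83526983  9.48219561]
```

It sank to 0.119, so bolt A is the loose one. I'll rise and look at its bar.

servo_tool(dr=[[0,0,0],[0,0,0],[0,0,0],[0,0,0],[0,0,0]], delta_pos=[[0,0,-0.03],[0,0,-0.06],[0,0,-0.09],[0,0,-0.09],[0,0,-0.09]], fingers=[1,1,1,1,1])

```text
t: 13.4
ee_pos: [0.4995, 0.1736, 0.208]
eef_rot: [0.053, 0.999, 0.0, 0.0]
ft_force: [-0.2, -0.2, -0.9]
finger_gap: 0.0
grip_force: 0.0
```

```bash
python3 w.py w5; python3 t.py .459 .179 .16 -.1 -.35; python3 -c "
import cv2
a=cv2.imread('pics/w5.png')[100:300,200:450];cv2.imwrite('pics/w5c.png',cv2.resize(a,None,fx=3,fy=3,interpolation=2))"
```

```text
13.45 [0.4986 0.1734 0.2069] [-0.0177  0.2214 -0.0103] 0.0002959217375281233 [0.4302 0.1803 0.3499]
cap_1_top 0.6 [216.5, 315.3] [0.5898 0.0727 0.128 ] [0.5956 0.0688 0.12  ]
bar_1 0.85 [325.4, 144.3] [0.4564 0.1796 0.123 ] [0.4574 0.1795 0.115 ]
bar_1 0.84 [54.3, 199.7] [ 0.4768 -0.0337  0.123 ] [ 0.4785 -0.0412  0.115 ]
bar_1 0.81 [212.5, 267.3] [0.5472 0.0763 0.123 ] [0.5513 0.0726 0.115 ]
13.55 pos [0.498  0.1733 0.2061] q [ 0.2121  0.1217 -0.2713  1.1814  0.0003  0.3174] F [-0.2179  0.0155  0.0451] gap -0.0001357654589177517
delta [0.0392 0.0016 0.0462] dr [-0.0018 -0.3536 -0.0051]
```

View pics/w5c.png

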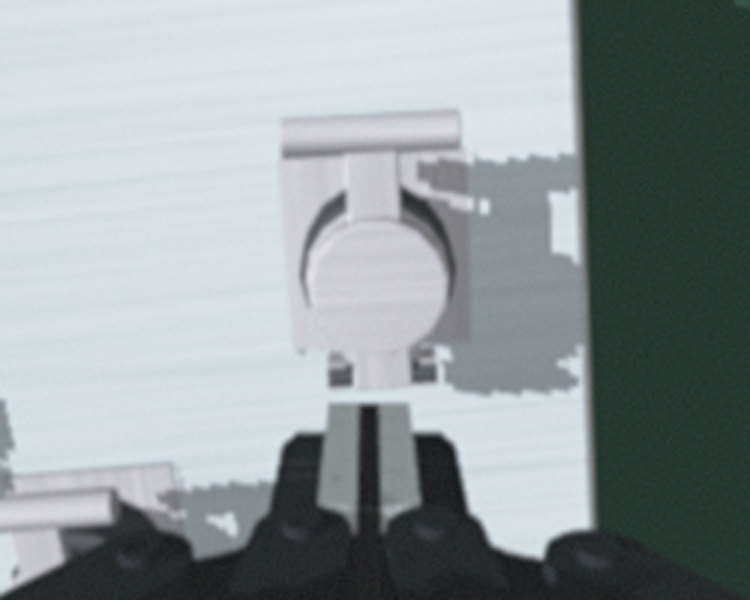

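The bar centre is at about (324,144), from (294,146) to (353,143), giving yaw about -0.05. I'll hover above it, tilted, with the fingers part open.

```bash
python3 t.py .4655 .179 .15 -.05 -.35
```

```text
13.55 pos [0.498  0.1733 0.2061] q [ 0.2121  0.1217 -0.2713  1.1814  0.0003  0.3174] F [-0.2179  0.0155  0.0451] gap -0.0001357654589177517
delta [0.0327 0.0023 0.0562] dr [-0.0104 -0.3535 -0.0546]
```

servo_tool(dr=[[-0.003,-0.12,-0.018],[-0.007,-0.24,-0.036],[-0.01,-0.353,-0.054],[-0.01,-0.353,-0.054],[-0.01,-0.353,-0.054]], delta_pos=[[0.012,0.001,0.015],[0.022,0.002,0.03],[0.033,0.002,0.042],[0.033,0.002,0.05],[0.033,0.002,0.055]], fingers=[0.25,0.25,0.25,0.25,0.25])

```text
t: 14.05
ee_pos: [0.4634, 0.1784, 0.1497]
eef_rot: [0.024, 0.985, -0.005, 0.173]
ft_force: [0.1, 1.0, 0.8]
finger_gap: 0.0637
grip_force: 0.0
```

```bash
python3 t.py .4655 .179 .093 -.05 -.35
```

```text
14.05 pos [0.4634 0.1784 0.1497] q [ 0.3081 -0.0881 -0.6654  0.6674 -0.1205  0.338 ] F [0.0591 1.0318 0.8474] gap 0.06369586035431113
delta [0.0173 0.0007 0.0541] dr [-0.0011 -0.0031  0.0005]
```

servo_tool(dr=[[0,0,0],[0,0,0],[0,0,0],[0,0,0],[0,0,0]], delta_pos=[[0.005,0.001,0.017],[0.011,0.001,0.034],[0.017,0.001,0.048],[0.017,0.001,0.054],[0.017,0.001,0.054]], fingers=[0.25,0.25,0.25,0.25,0.25])

```text
t: 14.55
ee_pos: [0.4712, 0.1801, 0.0962]
eef_rot: [0.025, 0.984, -0.004, 0.175]
ft_force: [-0.9, -0.5, 0.7]
finger_gap: 0.0639
grip_force: 0.0
```

```bash
python3 t.py .4655 .179 .093 -.05 -.35; python3 -c "
from h import *
p=vision.get_image('wrist');save(p,'w6');print(vision.mark_of(p,'bar_1')[:2])"
```

```text
14.55 pos [0.4712 0.1801 0.0962] q [ 0.3067 -0.0043 -0.7227  0.5207 -0.1207  0.338 ] F [-0.8505 -0.5429  0.6651] gap 0.06387558058767671
delta [ 0.0064 -0.0014  0.0011] dr [ 0.      0.0022 -0.0016]
[{'point': [155.9, 377.2], 'conf': 0.93}, {'point': [316.9, 259.1], 'conf': 0.68}]
```

View pics/w6.png

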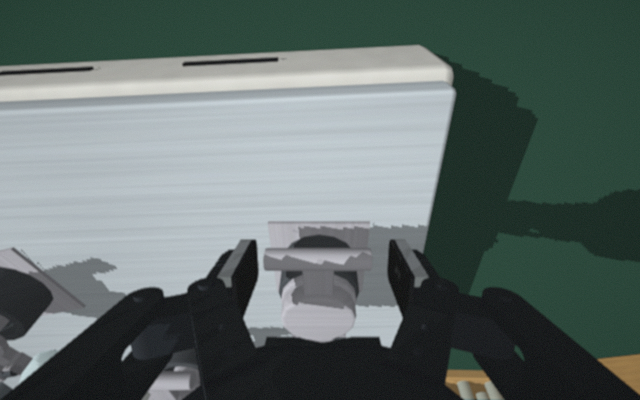

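The bar lies at (265,260)–(371,262), between the pads (inner faces about 255 and 392). It's centred well enough, so I'll close.

servo_tool(dr=[[0,0,0],[0,0,0],[0,0,0],[0,0,0],[0,0,0]], delta_pos=[[0.003,-0.001,0.001],[0.003,-0.001,0.001],[0.003,-0.001,0.001],[0.003,-0.001,0.001],[0.003,-0.001,0.001]], fingers=[0.25,0.25,0.4,0.6,0.7])

```text
t: 15.15
ee_pos: [0.4668, 0.1784, 0.095]
eef_rot: [0.025, 0.984, -0.005, 0.176]
ft_force: [-4.4, -3.2, 6.3]
finger_gap: 0.0438
grip_force: 59.8
```

```bash
cat > l.py <<'E'
from h import *
import sys
np.set_printoptions(precision=4,suppress=True)
# from the grip pose: bar fixed in the grip at depth d behind TCP; rotate about hinge by steps
a0=float(sys.argv[1]); ang=[float(v) for v in sys.argv[2:]]
s=bot.read_state();R=Ro.from_quat(s["eef_rot"]);p=np.array(s["ee_pos"])
yaw=Ro.from_euler('Z',-.05);ax=yaw.apply([0,1,0])
bar=p-R.apply([0,0,.0235]); 
r=Ro.from_rotvec(-a0*ax).apply([0,0,0])
h=bar+Ro.from_rotvec(a0*ax).apply(yaw.apply([.066,0,-.001]))
print(s["t"],"tcp",p,"bar",bar,"gap",s["finger_gap"],"F",s["ft_force"],"grip",s["grip_force"],"q",s["q"])
for a in ang:
    Q=Ro.from_rotvec((a-a0)*ax); print(a,"d",R.inv().apply(h+Q.apply(p-h)-p),"dr",R.inv().apply((a-a0)*ax))
E
python3 l.py 0 .1 .2 .3 .4 .5 .6 .7 .8 .9
```

```text
15.15 tcp [0.4668 0.1784 0.095 ] bar [0.4587 0.1789 0.1171] gap 0.043790801831793555 F [-4.376  -3.1662  6.3374] grip 59.75718140602112 q [ 0.3074 -0.0111 -0.7328  0.5169 -0.1229  0.3376]
0.1 d [-0.0003 -0.     -0.0061] dr [ 0.0001  0.1    -0.0002]
0.2 d [-0.0013 -0.     -0.0122] dr [ 0.0001  0.2    -0.0003]
0.3 d [-0.0028 -0.     -0.0182] dr [ 0.0002  0.3    -0.0005]
0.4 d [-0.005 -0.    -0.024] dr [ 0.0002  0.4    -0.0007]
0.5 d [-0.0077 -0.     -0.0295] dr [ 0.0003  0.5    -0.0008]
0.6 d [-0.0109 -0.0001 -0.0347] dr [ 0.0003  0.6    -0.001 ]
0.7 d [-0.0147 -0.0001 -0.0396] dr [ 0.0004  0.7    -0.0012]
0.8 d [-0.0189 -0.0001 -0.0441] dr [ 0.0004  0.8    -0.0013]
0.9 d [-0.0235 -0.0001 -0.0481] dr [ 0.0005  0.9    -0.0015]
```

servo_tool(dr=[[0,0.06,0],[0,0.12,0],[0,0.18,0],[0,0.24,0],[0,0.3,0]], delta_pos=[[0,0,-0.0037],[-0.0004,0,-0.0073],[-0.001,0,-0.011],[-0.0018,0,-0.0146],[-0.0028,0,-0.0182]], fingers=[0.7,0.7,0.7,0.7,0.7])

```text
t: 15.65
ee_pos: [0.4638, 0.1785, 0.1129]
eef_rot: [0.025, 0.999, -0.001, 0.026]
ft_force: [0.7, -2.5, -2.6]
finger_gap: 0.0435
grip_force: 61.3
```

```bash
python3 l.py 0.3 .4 .5 .6 .7 .8 .9
```

```text
15.65 tcp [0.4638 0.1785 0.1129] bar [0.4626 0.1786 0.1364] gap 0.04352584431854767 F [ 0.7367 -2.5485 -2.5921] grip 61.27516508102417 q [ 0.247   0.1163 -0.4924  0.9126 -0.0164  0.2973]
0.4 d [-0.0003 -0.     -0.0061] dr [ 0.0001  0.1    -0.0001]
0.5 d [-0.0013 -0.     -0.0122] dr [ 0.0001  0.2    -0.0002]
0.6 d [-0.0028 -0.     -0.0182] dr [ 0.0002  0.3    -0.0004]
0.7 d [-0.0049 -0.     -0.024 ] dr [ 0.0003  0.4    -0.0005]
0.8 d [-0.0076 -0.     -0.0295] dr [ 0.0004  0.5    -0.0006]
0.9 d [-0.0109 -0.     -0.0348] dr [ 0.0004  0.6    -0.0007]
```

servo_tool(dr=[[0,0.06,0],[0,0.12,0],[0,0.18,0],[0,0.24,0],[0,0.3,0]], delta_pos=[[0,0,-0.0037],[-0.0004,0,-0.0073],[-0.001,0,-0.011],[-0.0018,0,-0.0146],[-0.0028,0,-0.0182]], fingers=[0.7,0.7,0.7,0.7,0.7])

```text
t: 16.15
ee_pos: [0.4665, 0.1784, 0.1308]
eef_rot: [0.025, 0.992, 0.003, -0.123]
ft_force: [2.3, -3.1, -3.6]
finger_gap: 0.0439
grip_force: 61.2
```

servo_tool(dr=[[0,0.06,0],[0,0.12,0],[0,0.18,0],[0,0.24,0],[0,0.3,0]], delta_pos=[[0,0,-0.0037],[-0.0004,0,-0.0073],[-0.001,0,-0.011],[-0.0018,0,-0.0146],[-0.0028,0,-0.0182]], fingers=[0.7,0.7,0.7,0.7,0.7])

```text
t: 16.65
ee_pos: [0.4741, 0.178, 0.1468]
eef_rot: [0.024, 0.963, 0.006, -0.269]
ft_force: [2.5, -1.3, -5.4]
finger_gap: 0.044
grip_force: 61.3
```

```bash
python3 l.py 0.9 1.0; python3 -c "
from h import *
p=vision.get_image('side');a=p['image'][110:240,290:440,::-1];cv2.imwrite('pics/s2.png',cv2.resize(a,None,fx=4.5,fy=4.5,interpolation=2))"
```

```text
16.65 tcp [0.4741 0.178  0.1468] bar [0.4863 0.1774 0.1669] gap 0.04399215335608405 F [ 2.4746 -1.2524 -5.4372] grip 61.26486897468567 q [ 0.1669  0.4991 -0.0125  1.5943  0.1112  0.1861]
1.0 d [-0.0003 -0.     -0.0061] dr [-0.      0.1    -0.0001]
```

View pics/s2.png

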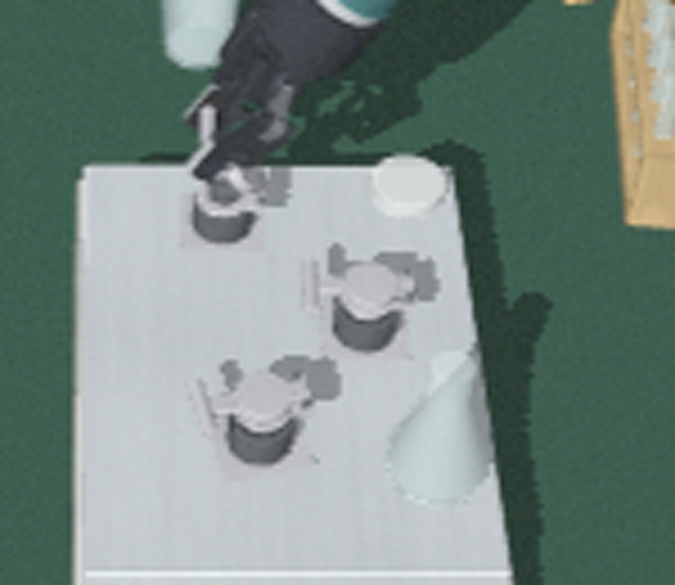

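The side view shows cap A (around (225,185) in the crop) raised in the fingers, with the other two caps shut and the flask and dish undisturbed. I'll ease the upward pull a little and let it settle.

servo_tool(dr=[[0,0,0],[0,0,0],[0,0,0],[0,0,0],[0,0,0]], delta_pos=[[-0.0003,0,0.0005],[-0.0004,0,0.0007],[-0.0004,0,0.0007],[-0.0004,0,0.0007],[-0.0004,0,0.0007]], fingers=[0.7,0.7,0.7,0.7,0.7])

```text
t: 17.2
ee_pos: [0.4734, 0.1782, 0.1463]
eef_rot: [0.024, 0.963, 0.006, -0.268]
ft_force: [4.9, -4.4, -5.8]
finger_gap: 0.0438
grip_force: 61.3
```

```bash
python3 l.py 0.9; python3 - <<'E'
from h import *
for n in("side",):
    p=vision.get_image(n)
    for r in vision.mark_of(p,"bar_1")[:4]: print(n,r)
s=bot.read_state();print(s["t"],s["ee_pos"],s["ft_force"],np.abs(s["dq"]).max())
E
```

```text
17.2 tcp [0.4734 0.1782 0.1463] bar [0.4855 0.1776 0.1664] gap 0.04376582076699082 F [ 4.9155 -4.3772 -5.7915] grip 61.3115930557251 q [ 0.1676  0.496  -0.017   1.5893  0.1109  0.1872]
side {'point': [359.1, 171.4], 'conf': 0.6}
side {'point': [265.5, 151.1], 'conf': 0.44}
17.3 [0.47338091 0.17820106 0.14628604] [ 4.66779626 -3.82362246 -5.92430231] 0.002296291693803221
```

servo_tool(dr=[[0,0,0],[0,0,0],[0,0,0],[0,0,0],[0,0,0]], delta_pos=[[-0.0004,0,0.0006],[-0.0007,0,0.0012],[-0.0007,0,0.0012],[-0.0007,0,0.0012],[-0.0007,0,0.0012]], fingers=[0.7,0.7,0.7,0.7,0.7])

```text
t: 17.8
ee_pos: [0.4726, 0.1783, 0.1456]
eef_rot: [0.024, 0.963, 0.006, -0.269]
ft_force: [3.1, -4.7, -4.3]
finger_gap: 0.0439
grip_force: 61.4
```

```bash
python3 l.py 0.9; python3 -c "
from h import *
p=vision.get_image('wrist');save(p,'w7')
s=bot.read_state();print(s['ee_pos'],s['ft_force'])"
```

```text
17.8 tcp [0.4726 0.1783 0.1456] bar [0.4847 0.1777 0.1657] gap 0.04392015191167681 F [ 3.0892 -4.6632 -4.2976] grip 61.40927195549011 q [ 0.1677  0.4971 -0.0181  1.5897  0.1116  0.1871]
[0.4725515  0.17827448 0.14555271] [ 2.90903429 -4.94688    -3.74516268]
```

View pics/w7.png

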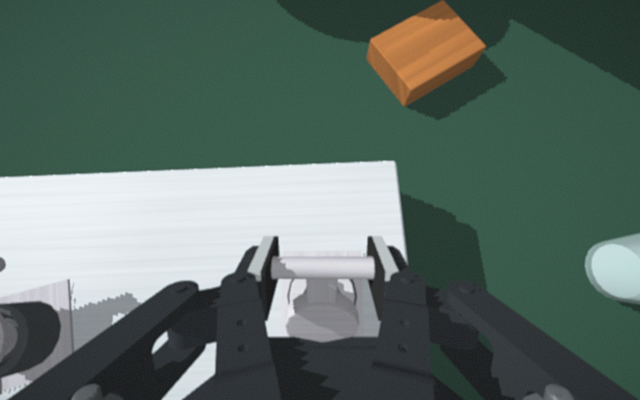

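The bar at (275,267)–(375,267) is clamped between both pads, the pull has eased to about 4 N and the arm is still. Handing in.

```bash
python3 -c "
from rig import bot
print(bot.hand_in())"
```

```text
the job is handed in; nothing more can be done
None
```

I handed the job in at about 18 s with no verdict returned: I pressed the large, medium and small keys in turn, found the leftmost bolt loose (it sank about 8 mm), and was holding its cap still at an estimated 0.83–0.9 rad, with the other two caps shut and nothing seen to be pushed about.

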